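Set the toe rest of a lasting jack under the toe

TASK

A wooden last sits sole-up on the lasting jack, ready for its cork sole to be rasped, but the jack's toe rest is still swung aside and lowered. Take it by its black ball knob, swing it in under the middle of the toe and raise it until its leather pad bears snugly against the underside of the toe and stays there by itself when you let go. Do not rock the last on the jack, and leave everything else on the bench where it lies.

Things in the scene. Friction and masses are not known exactly. Their poses are not given: they have to be found in the camera images.
- jack: Lasting jack: grey cast-iron base plate 155 x 105 x 13 mm bolted to the bench, with a round pillar (47 mm across, 106 mm high) in its middle. Origin: under the pillar, at bench height; x points to where the toe of the last points, z up. It stands elsewhere and turned otherwise each time.
- last: Child's beech shoe last, sole up with a 7 mm cork sole, 186 mm long, 68 mm wide, on the jack's stiff tilting head: pitched by up to 3 degrees, to be kept so; 15 N up under the toe rocks it. Origin: the tilting joint, on the pillar's axis, 122 mm above the bench; x to the toe, z up. Sole top at z = 91 mm, heel at x = -44, toe at x = 142 mm. The forefoot is 25 to 45 mm thick, its rounded underside rising to the tip.
- last_toe (a point): The tip of the toe at the sole's top edge; 142 mm ahead of last's origin.
- toe_rest: The toe rest's grey collar (68 mm across, 30 mm high), swivelling on the pillar; friction holds it (about 3 N at the knob). Origin: on the pillar's axis, 77 mm above the bench; x points along the toe rest's arm, z up. With this x along jack's x the arm is under the middle of the toe. It starts 23 to 45 degrees clockwise (from above) from there.
- rest_lift (a joint): Angle (rad) by which the toe rest's arm is raised about its level hinge; 0 level, positive up, range -0.45 to 0.55, starts at -0.38 to -0.22. Friction holds it: about 7 N at the knob to raise it, more once the pad meets the toe, somewhere between 0.0 and 0.4. The pad gives 1 mm per 6 N; pressed on with 4 to 10 N it stays seated when the knob is let go.
- lift_hinge (a point): The level hinge of the toe rest's arm: 50 mm out from the pillar's axis along toe_rest's x, 85 mm above the bench; the hinge line is level and square to the arm. 75 mm out from it the arm carries an upright screw topped by a round leather pad (24 mm across, 46 mm long crosswise). How far the screw is turned out (16 mm range) differs each time and is not told: the meeting must be felt.
- rest_knob (a point): Centre of the black ball knob, 32 mm across, on the end of the toe rest's bent handle: 180 mm out from the lift hinge and 42 mm above the arm's line, so about 235 mm from the pillar's axis; 55 to 90 mm above the bench at the start. Free all round; a ball, so it can turn in the fingers.
- glue_jar: White glue jar with black lid, 84 mm across, 95 mm high, origin under its centre. Bystander.
- nail_tin: Brown tin of nails, 82 mm across, 75 mm high, origin under its centre. Bystander.
- hammer: Shoemaker's hammer lying flat, handle along its x, 250 mm long. Bystander.
- pincers: Lasting pincers lying flat along their x, 220 mm long. Bystander.
- rasp: Flat rasp with wooden handle, lying along its x, 285 mm long. Bystander.
- glue_brush: Wooden glue brush lying along its x, 190 mm long. Bystander.

How it is judged:
By the outcome, as a careful person would: the job done as asked, in the order asked, and still so for the second after the job is handed in, with the robot touching nothing.
It also fails if it takes over 67 s, if anything falls off the work surface, if the arm or the gripper's body presses on something with over 40 N, if the wrist force passes 120 N, or if a joint passes its speed limit or range.

ROBOT

A 6-joint arm with a two-finger parallel gripper is mounted at the origin on the work surface. World frame = base frame: x ahead of the robot, y to its left, z up, the work surface at z = 0. Lengths are in m, angles in rad, forces in N, time in s.
With the tool pointing down it reaches from about 0.225 to 0.875 m from the base axis. Payload 3.4 kg.
Tool frame: the origin (TCP) lies between the finger pads; the fingertips stand 8 mm ahead of it and the grasp point (between the pads) lies 11 mm behind it; z points along the fingers, y is the line along which they close (so a half turn about z gives the same grasp; the last joint's range is limited). The gripper opens to 85 mm and grips with 20 to 120 N. Pads are 22 mm wide; open, the fingers measure 114 mm over their backs; the gripper's body (76 mm by 85 mm) begins 54 mm behind the grasp point. The pads swing forward as they close: fully open they stand 13 mm farther back than shut.
Start: joints at [1.126, 0.276, 1.505, -0, 1.361, -0.121], TCP at [0.183, 0.545, 0.239] pointing down, gripper open.
Joint ranges: [-2.89, 2.89], [-0.75, 2.08], [0.22, 2.7], [-1.18, 4.32], [0.11, 2.71], [-2.7, 2.7]. Speed limits (rad/s): [2.57, 2.57, 3.14, 3.14, 3.14, 3.14].

INTERFACE

Orientations are given as a unit quaternion [w, x, y, z].
In Python, from rig import manip, optics, finder gives the robot as it stands.
- The arm moves only by the tool servo_tool, never from a script. Its argument "increments" is a list of rows, each a list of 7 numbers: the shift along the tool's x, y, z in cm, then the turn, a rotation vector about the tool's x, y, z in degrees, then the closure, from -1 (fully open) to 1 (shut). In form: [[x, y, z, rx, ry, rz, gripper], ...]. A call has exactly 5 rows; each row shifts and turns the commanded pose from where the row before left it, along the tool's axes as they then stand; what a row does not reach is not made up. A row lasts 1/10 s, in which the tool goes at most 50 mm and 8.59 degrees, less where a joint would pass 70% of its speed; a pose out of reach is approached as far as the arm can. A call is refused whole if a number of a shift passes 5 or a number of a turn 8.59, either way. A call with a gripper value outside its range is refused whole. The fingers move at their own pace and stop on an object; "squeeze" is the grip in N (left out, the last holds). Time passes only in rows, so rows that do not move let the fingers close, or fill a call up. It gives the time, the measured TCP pose, the force, the opening and the grip force at its end, in the units of the state.
- manip.get_state(): the state, without advancing time (a new reading comes with each control period).
- optics.get_image(name): name is "scene" or "top" or "wrist"; returns the picture (420x560x3 uint8, red, green, blue); there is no depth.
- optics.get_calibration(name): a dict with "fov_y" (degrees; the focal length in pixels is half the picture's height over the tangent of half this angle, whatever the lens; pixels are square), "cx", "cy" (the principal point, pixels), "world_to_cam" (4x4, takes a point from world to camera coordinates). Camera axes: x right, y down, z forward; pixel columns grow to the right and rows downward; lengths in m; the calibration is good to about 2 mm. A picture is of the moment at which its call begins: read the wrist's pose just before it. get_calibration takes no time and is no camera call; for the wrist camera it gives the pose at the moment of the call.
- manip.sign_off(): hands the job in; it is judged then, once.
Trained networks look in the newest picture that a camera, given by its name, has taken for a name from the list of things; names that differ only in an ending like _2 or _b are one class to them, and where a whole thing is asked for, a point or a joint stands for the part that bears it (a point fixed in the world has none). Each returns a list of dicts, best first, with "p" (0 to 1); they miss things now and then, are a little off and sometimes report something else, mostly with a low value. They report only what shows in the picture. A call takes as long as a camera call.
- finder.silhouettes(label, camera): "region" (420x560 bool, what is visible of it) and "box" ([centre column, centre row, width, height] in pixels, round what is visible of it).
- finder.tip_of(label, camera): "at" ([column, row] in pixels: a listed point, or the origin of a listed thing).
The state is a dict: "clock": time; "qpos": joint angles; "qd": joint speeds; "effort": joint torques, N m; "position": TCP position; "ee_rot": TCP orientation; "contact_force": force on the tool from outside, world axes, zero at the start; "moment": the same for the moment, N m; "width": finger opening in m; "gripper_force": force on a finger pad.
Only numpy, scipy, OpenCV 4.12 (cv2) and the standard library are available. Lean on these libraries where they do the work, as an engineer would, in place of code of your own. Each camera call takes 0.05 s, during which the arm holds its last target. There are 200 camera calls.

## Working session

There is one attempt and no reset: what is moved stays moved. The work goes in short steps, Python scripts to look and compute and a tool call to move; the robot and the scene stay as the last step left them, time stands still between calls to the robot, and variables do not carry over. Pictures are saved under pics/ and viewed, at most 10 in all, crops included, and the job is handed in when it is done.

Besides the shell and the picture viewer there is one more tool, called as a command line: name --pt "numbers of a row" for each row, then --argument value for the rest. servo_tool: Moves the arm, as the interface text tells. Its arguments: {"type":"object","properties":{"increments":{"type":"array","items":{"type":"array","items":{"type":"number"}}},"squeeze":{"type":"number"}},"required":["increments"]}

```bash
mkdir -p pics
cat > h.py <<'E'
import numpy as np, cv2, json
from rig import manip, optics, finder
from scipy.spatial.transform import Rotation as R
def cal(n):
    c=optics.get_calibration(n); f=210/np.tan(np.radians(c["fov_y"])/2)
    return f,c["cx"],c["cy"],np.array(c["world_to_cam"])
def ray(n,uv):
    f,cx,cy,T=cal(n); d=np.array([(uv[0]-cx)/f,(uv[1]-cy)/f,1]); r=T[:3,:3].T
    return -r@T[:3,3], r@d/np.linalg.norm(d)
def proj(n,p):
    f,cx,cy,T=cal(n); q=T[:3,:3]@np.array(p)+T[:3,3]; return [f*q[0]/q[2]+cx,f*q[1]/q[2]+cy]
def atz(n,uv,z):
    o,d=ray(n,uv); return o+d*(z-o[2])/d[2]
def tri(obs):
    A=np.zeros((3,3));b=np.zeros(3)
    for n,uv in obs:
        o,d=ray(n,uv);P=np.eye(3)-np.outer(d,d);A+=P;b+=P@o
    x=np.linalg.solve(A,b); return x,[np.round(np.array(proj(n,x))-uv,1).tolist() for n,uv in obs]
E
python3 - <<'E'
from h import *
ims=[]
for n in ["scene","top"]:
    im=optics.get_image(n); cv2.imwrite(f"pics/{n}0.png",im[:,:,::-1])
o={}
for l in ["rest_knob","last_toe","last","jack","toe_rest","lift_hinge"]:
    for n in ["scene","top"]:
        r=finder.tip_of(l,n); 
        if r: o[l,n]=r[0]["at"]; print(l,n,np.round(r[0]["at"],1),round(r[0]["p"],2))
    if (l,"scene") in o and (l,"top") in o: print(l,tri([(n,o[l,n]) for n in ["scene","top"]]))
E
```

```text
rest_knob scene [362.6 224. ] 0.87
rest_knob top [206.9 181.7] 0.79
rest_knob (array([0.65485929, 0.12162168, 0.08866711]), [[-3.4, 0.3], [-2.7, -1.5]])
last_toe scene [306.9 160.6] 0.8
last_toe top [230.4 233.6] 0.82
last_toe (array([0.5045902 , 0.0366253 , 0.21245992]), [[-1.0, 0.1], [-1.0, -0.4]])
last scene [267.9 212.4] 0.9
last top [282.8 211.2] 0.59
last (array([ 0.56863002, -0.0943956 ,  0.12375083]), [[-0.9, 0.0], [-0.8, -0.3]])
jack scene [271.6 244.8] 0.97
jack top [279.1 214.9] 0.83
jack (array([ 0.56700534, -0.08636019,  0.01618536]), [[-1.0, 0.0], [-0.8, -0.3]])
toe_rest scene [266.1 220.3] 0.93
toe_rest top [281.4 214.4] 0.57
toe_rest (array([ 0.56134676, -0.09425551,  0.09469974]), [[0.3, -0.0], [0.2, 0.1]])
lift_hinge scene [285.7 223.3] 0.64
lift_hinge top [264.3 207.6] 0.81
lift_hinge (array([ 0.58018828, -0.04748357,  0.08577923]), [[0.5, -0.0], [0.4, 0.2]])
```

View pics/scene0.png

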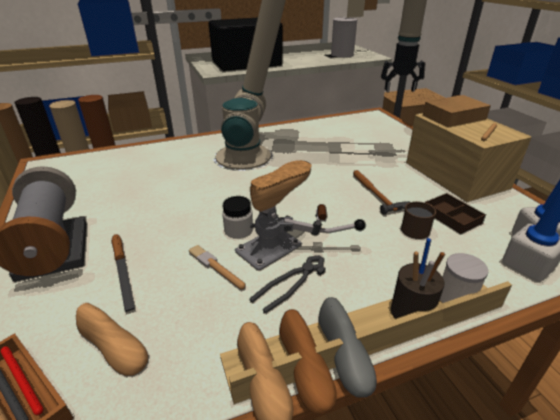

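View pics/top0.png

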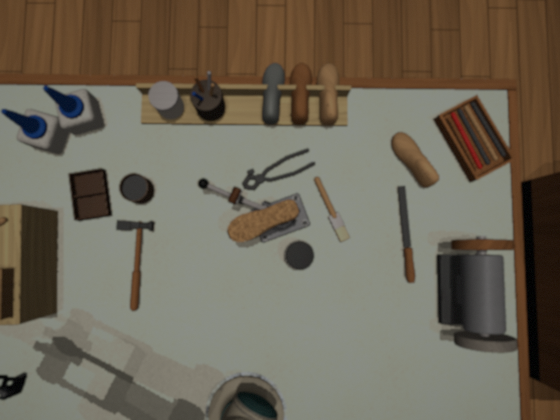

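The scene shows the knob at about (360,224) in "scene" and (204,183) in "top", and the last's toe at (307,161) and (230,234). The tin and hammer stand to the left of the knob. Next I refine the knob's position and plan the approach.

```bash
cat >> h.py <<'E'
def state():
    s=manip.get_state(); w,x,y,z=s["ee_rot"]; return s,R.from_quat([x,y,z,w])
def delta(p,yaw=None):
    """remaining shift (tool cm) & turn (deg rotvec) to TCP p pointing down, tool y along yaw(deg)"""
    s,r=state(); out=(r.inv().apply(np.array(p)-s["position"])*100).round(2); t=None
    if yaw is not None:
        best=None
        for k in (0,180):
            a=np.radians(yaw+k); y=np.array([np.cos(a),np.sin(a),0]); z=np.array([0,0,-1.]); g=R.from_matrix(np.c_[np.cross(y,z),y,z])
            v=np.degrees((r.inv()*g).as_rotvec())
            if best is None or np.linalg.norm(v)<np.linalg.norm(best): best=v
        t=best.round(1)
    return out,t
E
python3 - <<'E'
from h import *
s,r=state(); print(s["position"],r.as_matrix().round(3).tolist(),s["width"])
obs=[]
for n,(u,v) in {"scene":(361,224),"top":(204,183)}.items():
    im=optics.get_image(n); g=im.max(2)[v-12:v+13,u-12:u+13]
    m=(g<(55 if n=="scene" else 45)).astype(np.uint8); k,lab,st,c=cv2.connectedComponentsWithStats(m)
    i=1+np.argmax(st[1:,4]); print(n,st[i],c[i]+[u-12,v-12],g.min()); obs.append((n,c[i]+[u-12,v-12]))
x,e=tri(obs); print(x,e); print(finder.tip_of("rest_knob","scene"),finder.tip_of("rest_knob","top"))
print(delta([x[0],x[1],.24],67+90))
for n in("scene","top"): print(optics.get_calibration(n))
E
```

```text
[0.18297169 0.54515537 0.23934362] [[-0.948, 0.318, 0.0], [0.318, 0.948, 0.0], [-0.0, 0.0, -1.0]] 0.08500055459646573
scene [ 6  8 10 10 84] [359.33333333 224.5       ] 7
top [ 7  8  9  9 59] [202.84745763 183.27118644] 10
[0.64754184 0.1266722  0.08170775] [[-0.2, 0.0], [-0.1, -0.1]]
[{'at': [361.8, 224.5], 'p': 0.97}] [{'at': [207.0, 181.2], 'p': 0.96}]
(array([-57.36, -24.89,  -0.07]), array([  0. ,   0. , -85.6]))
{'fov_y': 57.552552397722366, 'cx': 282.31926122177777, 'cy': 207.31196858390356, 'world_to_cam': array([[ 0.35934451,  0.93320342, -0.001705  , -0.1541444 ],
       [ 0.52023427, -0.20184044, -0.82982935, -0.19946967],
       [-0.77474372,  0.29730762, -0.55801465,  1.48802451],
       [ 0.        ,  0.        ,  0.        ,  1.        ]])}
{'fov_y': 52.423416416952456, 'cx': 270.0907425697875, 'cy': 209.03816581849722, 'world_to_cam': array([[ 1.12752809e-02, -9.99935870e-01, -1.05987192e-03,
        -6.87912824e-02],
       [-9.95834973e-01, -1.11331234e-02, -9.04917711e-02,
         5.81460996e-01],
       [ 9.04741682e-02,  2.07577767e-03, -9.95896639e-01,
         1.21409197e+00],
       [ 0.00000000e+00,  0.00000000e+00,  0.00000000e+00,
         1.00000000e+00]])}
```

servo_tool --pt "-4 -1.7 0 0 0 0 -1" --pt "-4 -1.7 0 0 0 0 -1" --pt "-4 -1.7 0 0 0 0 -1" --pt "-4 -1.7 0 0 0 0 -1" --pt "-4 -1.7 0 0 0 0 -1" --squeeze 40

```text
clock: 1.4
position: [0.3466, 0.3998, 0.2395]
ee_rot: [0.0, 0.161, 0.987, 0.0]
contact_force: [0.1, 0.9, 0.2]
width: 0.0853
gripper_force: 0.0
```

servo_tool --pt "-4 -1.7 0 0 0 0 -1" --pt "-4 -1.7 0 0 0 0 -1" --pt "-4 -1.7 0 0 0 0 -1" --pt "-4 -1.7 0 0 0 0 -1" --pt "-4 -1.7 0 0 0 0 -1"

```text
clock: 1.9
position: [0.5093, 0.2554, 0.2395]
ee_rot: [0.0, 0.161, 0.987, 0.0]
contact_force: [1.4, 0.7, -0.4]
width: 0.0854
gripper_force: 0.0
```

servo_tool --pt "0 0 0 0 0 8.4 -1" --pt "0 0 0 0 0 8.4 -1" --pt "0 0 0 0 0 8.4 -1" --pt "0 0 0 0 0 8.4 -1" --pt "0 0 0 0 0 8.4 -1"

```text
clock: 2.4
position: [0.5082, 0.2566, 0.2393]
ee_rot: [-0.0, 0.507, 0.862, 0.0]
contact_force: [-0.0, 0.3, 0.2]
width: 0.0857
gripper_force: 0.0
```

servo_tool --pt "0 0 0 0 0 8.4 -1" --pt "0 0 0 0 0 8.4 -1" --pt "0 0 0 0 0 8.4 -1" --pt "0 0 0 0 0 8.4 -1" --pt "0 0 0 0 0 8.4 -1"

```text
clock: 2.9
position: [0.5081, 0.2567, 0.2393]
ee_rot: [-0.0, 0.782, 0.623, 0.0]
contact_force: [-0.1, -0.0, 0.3]
width: 0.0855
gripper_force: 0.0
```

Run:
```python
from h import *
s,r=state(); print(s["clock"],s["qpos"]); print(delta([.6475,.1267,.24],159.5))
im=optics.get_image("wrist"); cv2.imwrite("pics/w1.png",im[:,:,::-1])
print(proj("wrist",[.6475,.1267,.0817]), finder.tip_of("rest_knob","wrist")); print(proj("wrist",[.566,-.091,.1]))
```

```text
2.9 [3.45572705e-01 2.67205004e-01 1.51730937e+00 9.46392998e-05
 1.35703770e+00 5.70666043e-01]
(array([-9.56, 16.49, -0.07]), array([-0. , -0. ,  7.6]))
[np.float64(461.6565697680086), np.float64(290.30209429376754)] [{'at': [462.1, 289.5], 'p': 0.71}, {'at': [391.2, 71.4], 'p': 0.57}]
[np.float64(404.46037817177785), np.float64(496.3265657062383)]
```

View pics/w1.png

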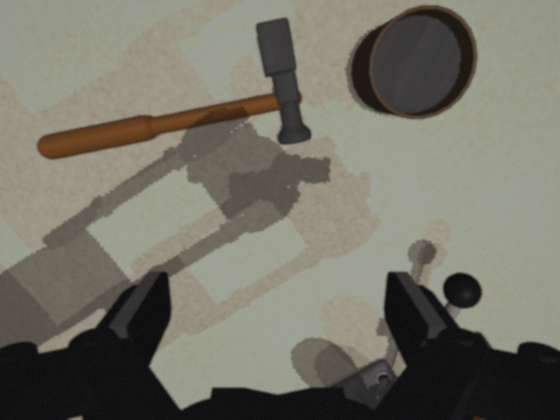

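The wrist view shows the knob at (462,290), within a pixel of the predicted (461.7,290.3). The tin (420,60) and hammer are clear of the path.

servo_tool --pt "-2.4 4.1 0 0 0 0 -1" --pt "-2.4 4.1 0 0 0 0 -1" --pt "-2.4 4.1 0 0 0 0 -1" --pt "-2.4 4.1 0 0 0 0 -1" --pt "0 0 0 0 0 7.6 -1"

```text
clock: 3.5
position: [0.6519, 0.1224, 0.2382]
ee_rot: [0.002, 0.821, 0.571, 0.0]
contact_force: [-0.7, 0.5, -0.7]
width: 0.0856
gripper_force: 0.0
```

servo_tool --pt "0 0 3 0 0 0 -1" --pt "0 0 3 0 0 0 -1" --pt "0 0 2 0 0 0 -1" --pt "0 0 0 0 0 0 -1" --pt "0 0 0 0 0 0 -1"

```text
clock: 4.0
position: [0.6476, 0.1274, 0.1595]
ee_rot: [-0.0, 0.819, 0.573, 0.0]
contact_force: [0.4, -1.1, -0.0]
width: 0.0853
gripper_force: 0.0
```

Run:
```python
from h import *
im=optics.get_image("wrist"); cv2.imwrite("pics/w2.png",im[:,:,::-1])
print(proj("wrist",[.6475,.1267,.0817]), finder.tip_of("rest_knob","wrist"))
print(delta([.6475,.1267,.0717],159.5))
```

```text
[np.float64(276.80792340854634), np.float64(222.89630412473397)] [{'at': [278.5, 219.6], 'p': 0.76}]
(array([-0.13, -0.08,  8.93]), array([ 0.2, -0.1,  0.4]))
```

View pics/w2.png

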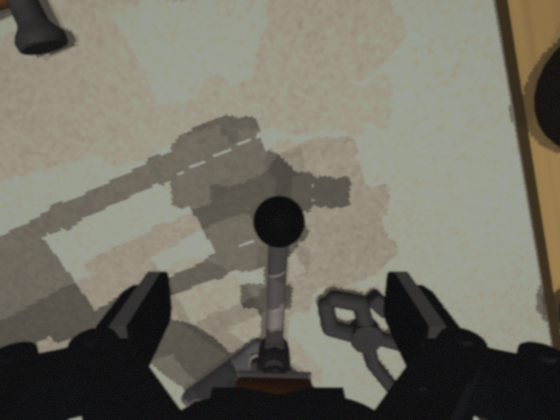

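The knob shows at (278,221), centred between the fingers, and its handle runs straight down the picture. I'll descend and grip.

servo_tool --pt "-0.1 0 3 0 0 0 -1" --pt "0 0 3 0 0 0 -1" --pt "0 0 2 0 0 0 -1" --pt "0 0 0.9 0 0 0 -1" --pt "0 0 0 0 0 0 -1"

```text
clock: 4.6
position: [0.647, 0.1265, 0.0702]
ee_rot: [-0.0, 0.82, 0.573, -0.0]
contact_force: [-0.4, 0.9, 0.1]
width: 0.0854
gripper_force: 0.0
```

servo_tool --pt "0 0 0 0 0 0 0.0" --pt "0 0 0 0 0 0 0.2" --pt "0 0 0 0 0 0 0.4" --pt "0 0 0 0 0 0 0.7" --pt "0 0 0 0 0 0 1" --squeeze 50

```text
clock: 5.1
position: [0.6477, 0.1265, 0.0714]
ee_rot: [0.001, 0.82, 0.573, 0.001]
contact_force: [-0.4, 0.5, 2.9]
width: 0.0293
gripper_force: 49.0
```

servo_tool --pt "0 0 0 0 0 0 1" --pt "0 0 0 0 0 0 1" --pt "0 0 0 0 0 0 1" --pt "0 0 0 0 0 0 1" --pt "0 0 0 0 0 0 1"

```text
clock: 5.6
position: [0.6476, 0.1265, 0.0706]
ee_rot: [0.0, 0.82, 0.573, 0.001]
contact_force: [2.2, 0.3, 4.9]
width: 0.0296
gripper_force: 49.1
```

Run:
```python
from h import *
s,r=state(); print(s)
c=np.array([.566,-.091]);o={}
# refine pillar / toe: average fresh detections
for l in ["last_toe","last","jack","toe_rest"]:
    for n in ["scene","top"]:
        optics.get_image(n); q=finder.tip_of(l,n); o[n]=q[0]["at"] if q else None
    print(l,o, tri(list(o.items())) if all(o.values()) else '')
k=r.apply([0,0,-.011])+s["position"]; print(k)
```

```text
{'clock': 5.6, 'qpos': array([8.74870729e-02, 5.23974957e-01, 1.54679624e+00, 4.53594419e-05,
       1.06924025e+00, 4.39112000e-01]), 'qd': array([-4.17931051e-04,  4.79898147e-04, -8.72393576e-04, -5.36185383e-05,
        6.04566078e-05,  1.19462685e-03]), 'effort': array([ 2.71207129e-02, -4.89466882e+01, -1.84487146e+01,  7.16280006e-02,
        5.29470239e-01,  6.22302108e-02]), 'position': array([0.6476431 , 0.12648608, 0.07063464]), 'ee_rot': array([3.77028961e-04, 8.19891264e-01, 5.72518724e-01, 6.95195309e-04]), 'contact_force': array([2.18346484, 0.31198762, 4.87649604]), 'moment': array([-0.00391497, -0.28213786,  0.07743952]), 'gripper_force': 49.066670536994934, 'width': 0.029572583707865127}
last_toe {'scene': [305.5, 160.7], 'top': [280.4, 216.9]} (array([ 0.56281899, -0.04399744,  0.25583192]), [[-20.4, -0.4], [-18.2, -8.6]])
last {'scene': [224.2, 272.1], 'top': [281.9, 211.9]} (array([ 0.57007923, -0.15714347, -0.04473908]), [[22.3, -2.9], [19.1, 3.5]])
jack {'scene': [270.8, 247.2], 'top': [280.0, 217.1]} (array([ 0.56179573, -0.08821221,  0.00440036]), [[-1.4, 0.0], [-1.2, -0.4]])
toe_rest {'scene': [266.2, 220.1], 'top': None} 
[0.64762581 0.12648412 0.08163463]
```

Width is 29.6 mm against the 32 mm ball, with some upward force, so the pads may be gripping above the equator. I'll regrip 5 mm lower.

servo_tool --pt "0 0 0 0 0 0 0.0" --pt "0 0 0 0 0 0 -0.2" --pt "0 0 0.5 0 0 0 -0.2" --pt "0 0 0 0 0 0 -0.2" --pt "0 0 0 0 0 0 0.2"

```text
clock: 6.9
position: [0.6461, 0.1264, 0.0644]
ee_rot: [-0.001, 0.82, 0.572, -0.001]
contact_force: [0.3, 0.3, 1.0]
width: 0.0379
gripper_force: 0.0
```

servo_tool --pt "0 0 0 0 0 0 0.4" --pt "0 0 0 0 0 0 1" --pt "0 0 0 0 0 0 1" --pt "0 0 0 0 0 0 1" --pt "0 0 0 0 0 0 1"

```text
clock: 7.4
position: [0.6467, 0.1264, 0.0652]
ee_rot: [-0.0, 0.82, 0.573, -0.0]
contact_force: [-0.6, -0.4, -0.0]
width: 0.0296
gripper_force: 49.3
```

Run:
```python
from h import *
s,r=state(); print(s["position"],s["contact_force"],s["width"],s["gripper_force"])
n="top"; im=optics.get_image(n)
for l in ["last","jack"]:
    for n in ["scene","top"]:
        optics.get_image(n); q=finder.silhouettes(l,n)
        for a in q[:2]: print(l,n,round(a["p"],2),np.round(a["box"],1),a["region"].sum())
        if q and l=="last" and n=="top":
            m=q[0]["region"].astype(np.uint8)
            cs=max(cv2.findContours(m,0,1)[0],key=cv2.contourArea).reshape(-1,2)
            P=np.array([atz(n,p,.2)[:2] for p in cs]); print(cv2.minAreaRect(P.astype(np.float32)))
            ax=np.linalg.svd(P-P.mean(0))[2][0]; print("axis deg",np.degrees(np.arctan2(*ax[::-1])))
            c=np.array([.566,-.091]); d=P-c; rad=np.hypot(*d.T); i=rad.argmax(); print("toe",P[i],rad[i])
```

```text
[0.64666597 0.12635739 0.06518754] [-0.64220492 -0.41891965 -0.03214204] 0.029562173432163212 49.316884875297546
last scene 0.97 [281.9 187.7  61.2  56.3] 1849
last top 0.73 [265.1 221.2  69.7  43.1] 1632
((0.534996509552002, -0.046026892960071564), (0.06626105308532715, 0.18605299293994904), 19.160049438476562)
axis deg 113.27854749924771
toe [0.50293748 0.04131586] 0.1465754703583644
jack scene 0.81 [298.  216.  121.7 110.3] 4725
jack top 0.81 [259.1 212.2 101.9  63. ] 2896
jack top 0.57 [237.  196.1  54.4  24.9] 423
```

Run:
```python
from h import *
a=optics.get_image("top")[165:265,210:330]; b=optics.get_image("scene")[150:280,220:376]
A=cv2.resize(a,(720,600),interpolation=cv2.INTER_CUBIC)
cv2.imwrite("pics/c1.png",cv2.convertScaleAbs(A,alpha=1.7)[:,:,::-1])
for p in [(.566,-.091,.0),(.5046,.0366,.213)]: print([np.round((np.array(proj("top",p))-[210,165])*6)])
c=np.array([.566,-.091])
for ang in (112,116,120):
    x=np.array([np.cos(np.radians(ang)),np.sin(np.radians(ang))]); y=np.array([-x[1],x[0]])
    print(ang,[np.round((np.array(proj("top",[*(c+sx*.0775*x+sy*.0525*y),.013]))-[210,165])*6).tolist() for sx,sy in((1,1),(1,-1),(-1,-1),(-1,1))])
```

```text
[array([418., 302.])]
[array([116., 409.])]
112 [[310.0, 458.0], [233.0, 258.0], [526.0, 144.0], [606.0, 343.0]]
116 [[322.0, 466.0], [230.0, 271.0], [515.0, 137.0], [608.0, 329.0]]
120 [[333.0, 472.0], [228.0, 285.0], [504.0, 131.0], [610.0, 316.0]]
```

View pics/c1.png

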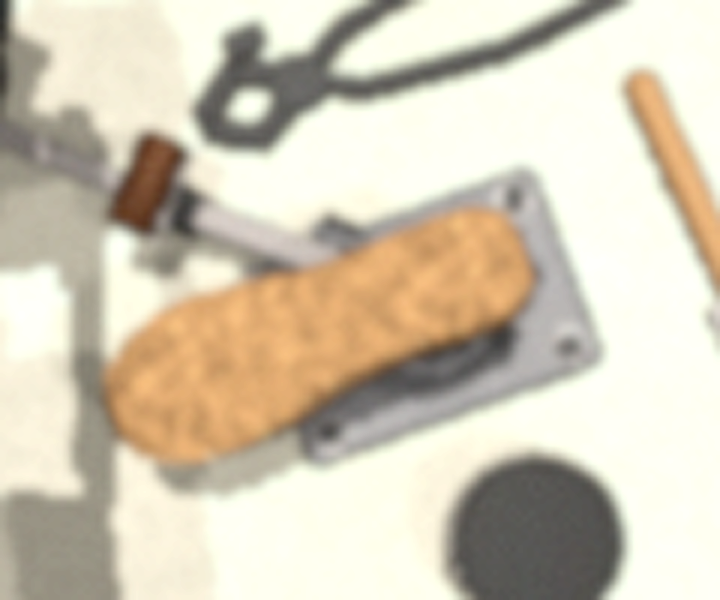

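The plate's corners are at crop (530,168), (602,360) and (318,465). They put the jack's x at about 111.5° and the pillar at about (0.560, -0.0925). The knob radius comes to 0.236 m and the swing needed to about 43.5°, both consistent with the data given. I'll swing along the arc and turn the tool with it.

servo_tool --pt "0 0 0 0 0 1.7 1" --pt "-0.03 -1.23 0 0 0 -3 1" --pt "-0.03 -1.23 0 0 0 -3 1" --pt "-0.03 -1.23 0 0 0 -3 1" --pt "0 0 0 0 0 0 1" --squeeze 60

```text
clock: 8.45
position: [0.6121, 0.137, 0.0655]
ee_rot: [0.001, 0.781, 0.624, 0.0]
contact_force: [0.4, -2.5, -2.9]
width: 0.0292
gripper_force: 59.6
```

servo_tool --pt "-0.03 -1.23 0 0 0 -3 1" --pt "-0.03 -1.23 0 0 0 -3 1" --pt "-0.03 -1.23 0 0 0 -3 1" --pt "-0.03 -1.23 0 0 0 -3 1" --pt "0 0 0 0 0 0 1"

```text
clock: 8.95
position: [0.5636, 0.1427, 0.0655]
ee_rot: [0.001, 0.712, 0.702, 0.0]
contact_force: [0.0, -4.3, -3.3]
width: 0.0297
gripper_force: 59.7
```

```bash
cat >> h.py <<'E'
C=np.array([.560,-.0925])
def rep():
    s,r=state(); d=s["position"][:2]-C; a=np.degrees(np.arctan2(d[1],d[0])); x=r.as_matrix()[:,0]
    F=s["contact_force"]; e=d/np.hypot(*d); t=np.array([-e[1],e[0]])
    print("clk",s["clock"],"r",np.hypot(*d).round(4),"ang",a.round(2),"z",s["position"][2].round(4),"toolx",np.degrees(np.arctan2(x[1],x[0])).round(2),"Frad",(F[:2]@e).round(2),"Ftan",(F[:2]@t).round(2),"Fz",F[2].round(2),"w",round(s["width"],4),"M",s["moment"].round(2))
E
python3 -c "
from h import *
rep()"
```

```text
clk 8.95 r 0.2353 ang 89.13 z 0.0655 toolx 89.2 Frad -4.33 Ftan -0.11 Fz -3.3 w 0.0297 M [-0.61 -0.13  0.92]
```

servo_tool --pt "-0.05 -1.15 0 0 0 -2.8 1" --pt "-0.05 -1.15 0 0 0 -2.8 1" --pt "-0.05 -1.15 0 0 0 -2.8 1" --pt "-0.05 -1.15 0 0 0 -2.8 1" --pt "0 0 0 0 0 0 1"

```text
clock: 9.45
position: [0.5182, 0.1389, 0.0656]
ee_rot: [0.001, 0.641, 0.768, 0.001]
contact_force: [2.3, -1.5, -4.6]
width: 0.0293
gripper_force: 59.8
```

servo_tool --pt "-0.05 -1.15 0 0 0 -2.8 1" --pt "-0.05 -1.15 0 0 0 -2.8 1" --pt "-0.05 -1.15 0 0 0 -2.8 1" --pt "-0.04 -1.1 0 0 0 -2.7 1" --pt "0 0 0 0 0 0 1"

```text
clock: 9.95
position: [0.4745, 0.1264, 0.0656]
ee_rot: [0.0, 0.564, 0.826, 0.001]
contact_force: [1.3, 3.1, -3.5]
width: 0.0294
gripper_force: 59.9
```

Run:
```python
from h import *
rep()
a=optics.get_image("top")[165:265,190:310]; b=optics.get_image("scene")[130:280,210:410]
A=cv2.resize(a,(480,400),interpolation=cv2.INTER_CUBIC);B=cv2.resize(b,(533,400),interpolation=cv2.INTER_CUBIC)
im=cv2.convertScaleAbs(np.vstack([cv2.resize(A,(360,300)),cv2.resize(B,(360,300))]) if 0 else np.hstack([cv2.resize(A,(396,330)),cv2.resize(B,(400,330))]),alpha=1.6)
cv2.imwrite("pics/c2.png",im[:,:,::-1])
```

```text
clk 9.95 r 0.235 ang 111.34 z 0.0656 toolx 111.35 Frad 2.44 Ftan -2.36 Fz -3.51 w 0.0294 M [ 0.38 -0.28  0.98]
```

View pics/c2.png

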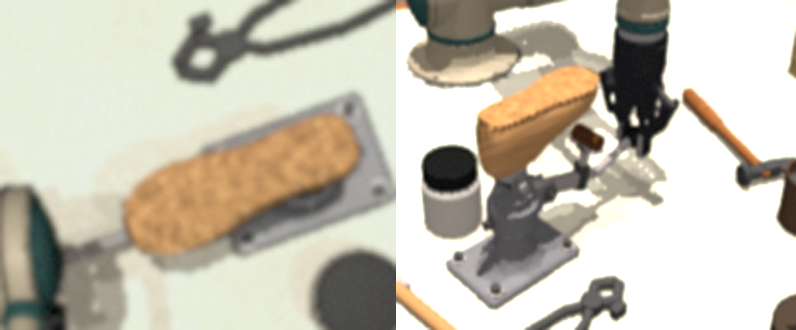

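The arm now lies under the last's middle line: the handle in "top" runs parallel to the plate's edges, and the pad stays low, under the toe. I'll raise it along the hinge arc.

servo_tool --pt "0 0 -0.8 0 0 0 1" --pt "-0.04 0 -0.8 0 0 0 1" --pt "-0.08 0 -0.8 0 0 0 1" --pt "-0.1 0 -0.8 0 0 0 1" --pt "0 0 0 0 0 0 1"

```text
clock: 10.55
position: [0.4734, 0.1244, 0.0977]
ee_rot: [-0.002, 0.565, 0.825, 0.0]
contact_force: [-2.1, 4.6, -2.8]
width: 0.0297
gripper_force: 60.0
```

```bash
python3 -c "
from h import *
rep()"
```

```text
clk 10.55 r 0.2335 ang 111.76 z 0.0977 toolx 111.17 Frad 5.08 Ftan 0.27 Fz -2.78 w 0.0297 M [ 0.89  0.14 -0.42]
```

servo_tool --pt "0 0 -0.4 0 0 0 1" --pt "-0.07 0 -0.4 0 0 0 1" --pt "-0.07 0 -0.4 0 0 0 1" --pt "0 0 0 0 0 0 1" --pt "0 0 0 0 0 0 1"

```text
clock: 11.05
position: [0.4747, 0.1211, 0.1093]
ee_rot: [0.0, 0.562, 0.827, -0.001]
contact_force: [0.8, -2.2, -6.5]
width: 0.0291
gripper_force: 60.1
```

servo_tool --pt "-0.03 0 -0.1 0 0 0 1" --pt "-0.03 0 -0.1 0 0 0 1" --pt "-0.03 0 -0.1 0 0 0 1" --pt "-0.03 0 -0.1 0 0 0 1" --pt "-0.03 0 -0.1 0 0 0 1"

```text
clock: 11.55
position: [0.4754, 0.1199, 0.114]
ee_rot: [0.0, 0.564, 0.826, -0.001]
contact_force: [-1.0, -5.3, -10.6]
width: 0.0291
gripper_force: 59.9
```

Run:
```python
from h import *
rep()
im=optics.get_image("scene")[130:250,240:400]
cv2.imwrite("pics/c3.png",cv2.convertScaleAbs(cv2.resize(im,(800,600),interpolation=cv2.INTER_CUBIC),alpha=1.6)[:,:,::-1]); rep()
```

```text
clk 11.55 r 0.2287 ang 111.71 z 0.114 toolx 111.33 Frad -4.58 Ftan 2.89 Fz -10.55 w 0.0291 M [-0.45 -0.01 -0.3 ]
clk 11.6 r 0.2286 ang 111.71 z 0.1141 toolx 111.33 Frad -5.46 Ftan 1.68 Fz -10.41 w 0.0293 M [-0.49 -0.01 -0.31]
```

View pics/c3.png

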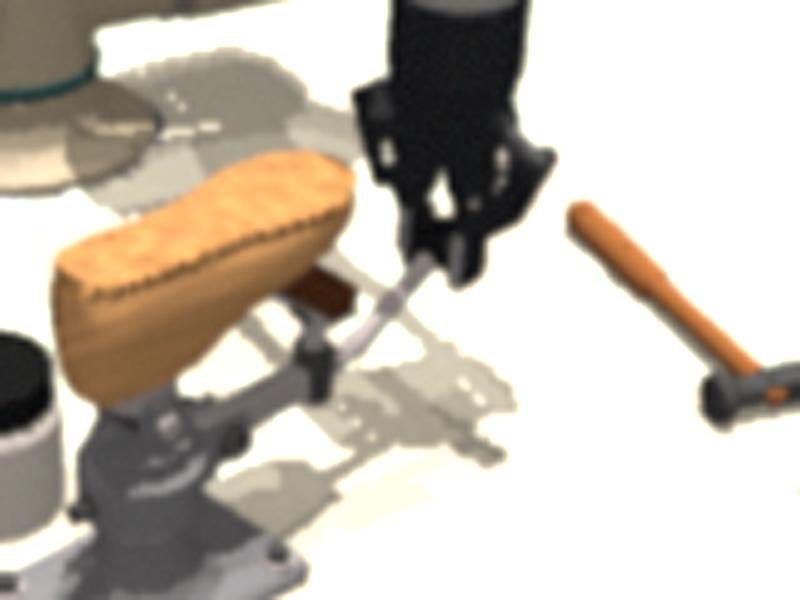

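servo_tool --pt "-0.1 0 -0.1 0 0 0 1" --pt "-0.04 0 -0.1 0 0 0 1" --pt "0 0 0 0 0 0 1" --pt "0 0 0 0 0 0 1" --pt "0 0 0 0 0 0 1"

```text
clock: 12.1
position: [0.4757, 0.1195, 0.1162]
ee_rot: [-0.0, 0.563, 0.826, -0.0]
contact_force: [-2.6, -4.3, -10.0]
width: 0.0292
gripper_force: 60.0
```

```bash
cat >> h.py <<'E'
def avg(n=4):
    f=[];p=[]
    for i in range(n):
        optics.get_image("top"); s,_=state(); f.append(s["contact_force"]);p.append(s["position"])
    f=np.mean(f,0);p=np.mean(p,0);d=p[:2]-C;e=d/np.hypot(*d);t=np.array([-e[1],e[0]])
    print("AVG r",np.hypot(*d).round(4),"ang",np.degrees(np.arctan2(d[1],d[0])).round(2),"z",p[2].round(4),"Frad",(f[:2]@e).round(2),"Ftan",(f[:2]@t).round(2),"Fz",f[2].round(2),"clk",s["clock"])
E
python3 -c "
from h import *
avg()"
```

```text
AVG r 0.2281 ang 111.7 z 0.1162 Frad -2.64 Ftan 3.96 Fz -9.53 clk 12.3
```

servo_tool --pt "-0.03 0 -0.1 0 0 0 1" --pt "-0.03 0 -0.1 0 0 0 1" --pt "0 0 0 0 0 0 1" --pt "0 0 0 0 0 0 1" --pt "0 0 0 0 0 0 1"

```text
clock: 12.8
position: [0.4766, 0.1187, 0.1185]
ee_rot: [0.0, 0.563, 0.826, 0.0]
contact_force: [-2.0, -5.0, -10.0]
width: 0.0293
gripper_force: 59.9
```

```bash
python3 -c "
from h import *
avg()"
```

```text
AVG r 0.2271 ang 111.54 z 0.1185 Frad -3.58 Ftan 2.98 Fz -9.76 clk 13.0
```

servo_tool --pt "-0.05 0 -0.1 0 0 0 1" --pt "-0.03 0 -0.1 0 0 0 1" --pt "-0.03 0 -0.1 0 0 0 1" --pt "0 0 0 0 0 0 1" --pt "0 0 0 0 0 0 1"

```text
clock: 13.5
position: [0.4769, 0.118, 0.1215]
ee_rot: [0.0, 0.563, 0.826, 0.0]
contact_force: [-2.1, -3.5, -10.0]
width: 0.0296
gripper_force: 59.9
```

```bash
python3 -c "
from h import *
avg()"
```

```text
AVG r 0.2263 ang 111.54 z 0.1214 Frad -2.71 Ftan 2.99 Fz -9.64 clk 13.7
```

servo_tool --pt "-0.03 0 -0.1 0 0 0 1" --pt "-0.03 0 -0.1 0 0 0 1" --pt "-0.03 0 -0.1 0 0 0 1" --pt "0 0 0 0 0 0 1" --pt "0 0 0 0 0 0 1"

```text
clock: 14.2
position: [0.4772, 0.1171, 0.1244]
ee_rot: [0.0, 0.563, 0.826, 0.0]
contact_force: [-0.9, -3.5, -9.8]
width: 0.0293
gripper_force: 59.9
```

```bash
python3 -c "
from h import *
avg()"
```

```text
AVG r 0.2253 ang 111.55 z 0.1244 Frad -2.54 Ftan 2.5 Fz -9.53 clk 14.4
```

servo_tool --pt "-0.04 0 -0.1 0 0 0 1" --pt "-0.04 0 -0.1 0 0 0 1" --pt "-0.03 0 -0.1 0 0 0 1" --pt "-0.03 0 -0.1 0 0 0 1" --pt "0 0 0 0 0 0 1"

```text
clock: 14.9
position: [0.4777, 0.1159, 0.1285]
ee_rot: [0.0, 0.563, 0.826, 0.0]
contact_force: [-0.7, -2.4, -10.1]
width: 0.0291
gripper_force: 59.9
```

```bash
python3 -c "
from h import *
avg(3)"
```

```text
AVG r 0.2241 ang 111.55 z 0.1284 Frad -1.61 Ftan 0.98 Fz -9.8 clk 15.05
```

servo_tool --pt "-0.04 0 -0.1 0 0 0 1" --pt "-0.04 0 -0.1 0 0 0 1" --pt "-0.04 0 -0.1 0 0 0 1" --pt "0 0 0 0 0 0 1" --pt "0 0 0 0 0 0 1"

```text
clock: 15.55
position: [0.4781, 0.1149, 0.1315]
ee_rot: [-0.0, 0.563, 0.826, 0.0]
contact_force: [-1.2, -0.2, -9.2]
width: 0.0292
gripper_force: 59.9
```

Run:
```python
from h import *
avg(3)
im=optics.get_image("scene")[140:220,260:366]
cv2.imwrite("pics/c4.png",cv2.convertScaleAbs(cv2.resize(im,(795,600),interpolation=cv2.INTER_CUBIC),alpha=1.8)[:,:,::-1])
```

```text
AVG r 0.223 ang 111.55 z 0.1315 Frad 0.11 Ftan 1.1 Fz -8.57 clk 15.7
```

View pics/c4.png

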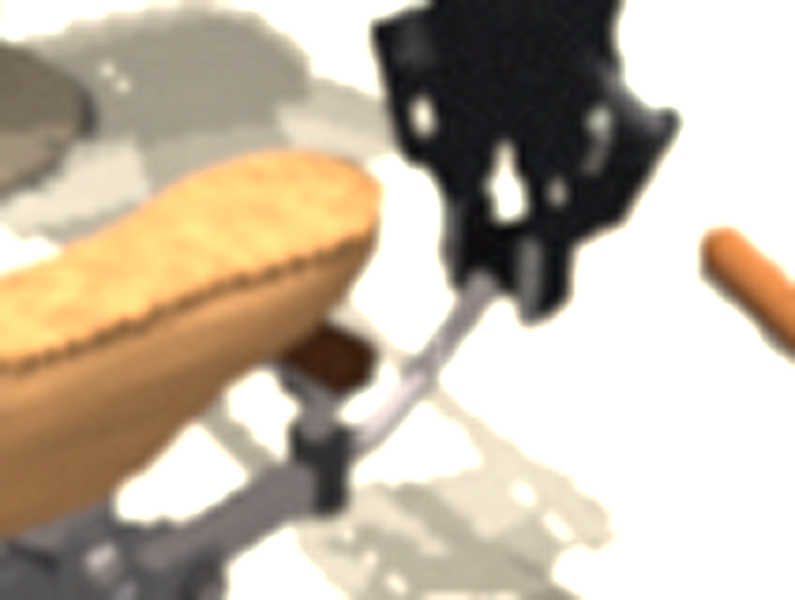

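The pad at (335,355) in the crop still shows a small gap under the toe. There's no contact rise in Fz yet, so I'll continue.

servo_tool --pt "-0.03 0 -0.1 0 0 0 1" --pt "-0.03 0 -0.1 0 0 0 1" --pt "-0.03 0 -0.1 0 0 0 1" --pt "0 0 0 0 0 0 1" --pt "0 0 0 0 0 0 1"

```text
clock: 16.25
position: [0.4784, 0.1138, 0.1344]
ee_rot: [0.0, 0.563, 0.827, -0.0]
contact_force: [-0.3, 0.9, -8.8]
width: 0.0292
gripper_force: 59.8
```

```bash
python3 -c "
from h import *
avg(3)"
```

```text
AVG r 0.2219 ang 111.57 z 0.1344 Frad 0.66 Ftan -0.3 Fz -8.59 clk 16.4
```

servo_tool --pt "-0.03 0 -0.1 0 0 0 1" --pt "-0.03 0 -0.1 0 0 0 1" --pt "-0.03 0 -0.1 0 0 0 1" --pt "0 0 0 0 0 0 1" --pt "0 0 0 0 0 0 1"

```text
clock: 16.9
position: [0.4789, 0.1127, 0.1374]
ee_rot: [0.0, 0.563, 0.826, 0.0]
contact_force: [0.7, -0.8, -9.5]
width: 0.0293
gripper_force: 59.9
```

```bash
python3 -c "
from h import *
avg(3)"
```

```text
AVG r 0.2206 ang 111.56 z 0.1374 Frad -2.21 Ftan 0.52 Fz -9.44 clk 17.05
```

```bash
sed -i 's/    print("AVG r"/    sn=(p[2]+.0161-.085)\/.1848; fp=f[2]*np.sqrt(1-sn*sn)-(f[:2]@e)*sn; print("theta",(np.arcsin(sn)-.2293).round(3),"Fphi",fp.round(2),end=" ")\n    print("AVG r"/' h.py
```

servo_tool --pt "-0.04 0 -0.1 0 0 0 1" --pt "-0.04 0 -0.1 0 0 0 1" --pt "-0.04 0 -0.1 0 0 0 1" --pt "0 0 0 0 0 0 1" --pt "0 0 0 0 0 0 1"

```text
clock: 17.55
position: [0.4794, 0.1114, 0.1404]
ee_rot: [0.0, 0.563, 0.827, -0.0]
contact_force: [1.3, -3.5, -9.2]
width: 0.0292
gripper_force: 59.9
```

```bash
python3 -c "
from h import *
avg(3)"
```

```text
theta 0.168 Fphi -7.89 AVG r 0.2193 ang 111.58 z 0.1403 Frad -4.48 Ftan -0.3 Fz -10.43 clk 17.7
```

servo_tool --pt "-0.06 0 -0.1 0 0 0 1" --pt "-0.05 0 -0.1 0 0 0 1" --pt "-0.05 0 -0.1 0 0 0 1" --pt "0 0 0 0 0 0 1" --pt "0 0 0 0 0 0 1"

```text
clock: 18.2
position: [0.48, 0.1102, 0.1434]
ee_rot: [0.0, 0.563, 0.826, 0.0]
contact_force: [2.5, -4.8, -11.1]
width: 0.0292
gripper_force: 60.0
```

```bash
python3 -c "
from h import *
avg(3)"
```

```text
theta 0.186 Fphi -8.13 AVG r 0.2179 ang 111.56 z 0.1434 Frad -5.74 Ftan 0.01 Fz -11.41 clk 18.35
```

servo_tool --pt "-0.08 0 -0.1 0 0 0 1" --pt "-0.06 0 -0.1 0 0 0 1" --pt "-0.05 0 -0.1 0 0 0 1" --pt "0 0 0 0 0 0 1" --pt "0 0 0 0 0 0 1"

```text
clock: 18.85
position: [0.4804, 0.1089, 0.1464]
ee_rot: [-0.0, 0.563, 0.826, 0.0]
contact_force: [1.5, -1.9, -10.1]
width: 0.0294
gripper_force: 60.0
```

```bash
python3 -c "
from h import *
avg(3)"
```

```text
theta 0.204 Fphi -8.23 AVG r 0.2165 ang 111.58 z 0.1464 Frad -1.67 Ftan -0.75 Fz -9.84 clk 19.0
```

servo_tool --pt "-0.05 0 -0.1 0 0 0 1" --pt "-0.04 0 -0.1 0 0 0 1" --pt "-0.04 0 -0.1 0 0 0 1" --pt "0 0 0 0 0 0 1" --pt "0 0 0 0 0 0 1"

```text
clock: 19.5
position: [0.4809, 0.1075, 0.1494]
ee_rot: [-0.0, 0.563, 0.826, 0.0]
contact_force: [0.4, -1.1, -9.9]
width: 0.0295
gripper_force: 59.9
```

```bash
python3 -c "
from h import *
avg(3)"
```

```text
theta 0.221 Fphi -8.2 AVG r 0.2151 ang 111.56 z 0.1494 Frad -0.74 Ftan -0.5 Fz -9.47 clk 19.65
```

servo_tool --pt "-0.05 0 -0.1 0 0 0 1" --pt "-0.05 0 -0.1 0 0 0 1" --pt "-0.05 0 -0.1 0 0 0 1" --pt "0 0 0 0 0 0 1" --pt "0 0 0 0 0 0 1"

```text
clock: 20.15
position: [0.4815, 0.1059, 0.1524]
ee_rot: [0.0, 0.563, 0.826, 0.0]
contact_force: [0.8, 0.5, -10.3]
width: 0.0289
gripper_force: 59.9
```

```bash
python3 -c "
from h import *
avg(3)"
```

```text
theta 0.24 Fphi -7.9 AVG r 0.2134 ang 111.56 z 0.1524 Frad -1.29 Ftan -1.71 Fz -9.51 clk 20.3
```

servo_tool --pt "-0.05 0 -0.1 0 0 0 1" --pt "-0.05 0 -0.1 0 0 0 1" --pt "-0.05 0 -0.1 0 0 0 1" --pt "0 0 0 0 0 0 1" --pt "0 0 0 0 0 0 1"

```text
clock: 20.8
position: [0.4821, 0.1046, 0.1554]
ee_rot: [0.0, 0.563, 0.826, 0.0]
contact_force: [1.8, -0.5, -9.7]
width: 0.0291
gripper_force: 59.9
```

```bash
python3 -c "
from h import *
avg(3)"
```

```text
theta 0.258 Fphi -8.83 AVG r 0.212 ang 111.57 z 0.1554 Frad -0.95 Ftan -1.78 Fz -10.49 clk 20.95
```

servo_tool --pt "-0.06 0 -0.1 0 0 0 1" --pt "0 0 0 0 0 0 1" --pt "0 0 0 0 0 0 1" --pt "0 0 0 0 0 0 1" --pt "0 0 0 0 0 0 1"

```text
clock: 21.45
position: [0.4822, 0.1039, 0.1563]
ee_rot: [0.0, 0.563, 0.827, -0.0]
contact_force: [2.1, -0.6, -10.4]
width: 0.0289
gripper_force: 60.0
```

```bash
python3 -c "
from h import *
avg(4)"
```

```text
theta 0.263 Fphi -8.34 AVG r 0.2113 ang 111.6 z 0.1563 Frad -1.85 Ftan -1.94 Fz -10.45 clk 21.65
```

servo_tool --pt "-0.05 0 -0.1 0 0 0 1" --pt "-0.05 0 -0.1 0 0 0 1" --pt "0 0 0 0 0 0 1" --pt "0 0 0 0 0 0 1" --pt "0 0 0 0 0 0 1"

```text
clock: 22.15
position: [0.4825, 0.1028, 0.1581]
ee_rot: [-0.0, 0.564, 0.826, -0.0]
contact_force: [2.6, -3.0, -15.4]
width: 0.0291
gripper_force: 60.2
```

```bash
python3 -c "
from h import *
avg(4)"
```

```text
theta 0.274 Fphi -11.07 AVG r 0.2101 ang 111.64 z 0.1581 Frad -3.79 Ftan -1.83 Fz -14.73 clk 22.35
```

Contact: the arc force has risen from about 8.2 to 11.1 N. That is about 7 N at the pad, the middle of the wanted 4–10 N. Before opening I'll ease the load off the fingers.

servo_tool --pt "-0.04 0 0.05 0 0 0 1" --pt "0 0 0.05 0 0 0 1" --pt "0 0 0 0 0 0 1" --pt "0 0 0 0 0 0 1" --pt "0 0 0 0 0 0 1"

```text
clock: 22.85
position: [0.4825, 0.103, 0.1577]
ee_rot: [-0.0, 0.563, 0.826, 0.0]
contact_force: [-0.2, -1.5, -7.5]
width: 0.0292
gripper_force: 60.7
```

```bash
python3 -c "
from h import *
avg(3)"
```

```text
theta 0.271 Fphi -6.31 AVG r 0.2103 ang 111.62 z 0.1576 Frad -0.96 Ftan 0.37 Fz -7.72 clk 23.0
```

servo_tool --pt "0 0 0.04 0 0 0 1" --pt "0 0 0.04 0 0 0 1" --pt "0 0 0 0 0 0 1" --pt "0 0 0 0 0 0 1" --pt "0 0 0 0 0 0 1"

```text
clock: 23.5
position: [0.4825, 0.1031, 0.157]
ee_rot: [-0.0, 0.563, 0.826, 0.0]
contact_force: [-3.5, 1.3, 2.2]
width: 0.0293
gripper_force: 61.5
```

servo_tool --pt "0 0 0 0 0 0 0.6" --pt "0 0 0 0 0 0 0.4" --pt "0 0 0 0 0 0 0.2" --pt "0 0 0 0 0 0 0" --pt "0 0 0 0 0 0 0"

```text
clock: 24.0
position: [0.4838, 0.1024, 0.1567]
ee_rot: [0.001, 0.563, 0.827, 0.0]
contact_force: [-0.7, -0.6, -0.4]
width: 0.043
gripper_force: 0.0
```

servo_tool --pt "0 0 0 0 0 0 -0.3" --pt "0 0 0 0 0 0 -0.6" --pt "0 0 0 0 0 0 -1" --pt "0 0 0 0 0 0 -1" --pt "0 0 0 0 0 0 -1"

```text
clock: 24.5
position: [0.4828, 0.1027, 0.1565]
ee_rot: [0.0, 0.563, 0.826, 0.0]
contact_force: [-0.2, -0.4, -0.0]
width: 0.0853
gripper_force: 0.0
```

Run:
```python
from h import *
rep()
im=optics.get_image("scene")[140:220,260:366]
cv2.imwrite("pics/c5.png",cv2.convertScaleAbs(cv2.resize(im,(795,600),interpolation=cv2.INTER_CUBIC),alpha=1.8)[:,:,::-1])
```

```text
clk 24.5 r 0.21 ang 111.58 z 0.1565 toolx 111.45 Frad -0.27 Ftan 0.33 Fz -0.05 w 0.0853 M [-0.01  0.04  0.03]
```

View pics/c5.png

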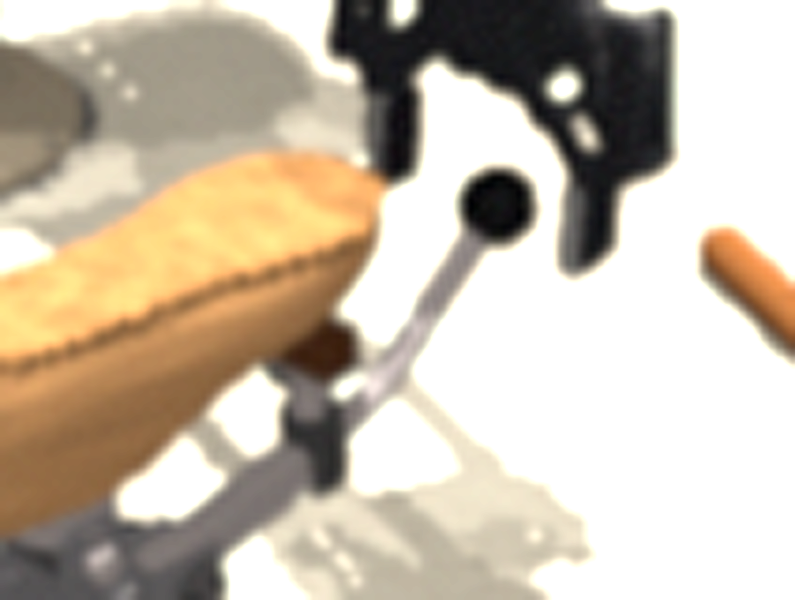

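The fingers have let go: the knob is free at (498,205) and the pad sits up against the toe's underside at (325,348). I'll retreat straight up.

servo_tool --pt "0 0 -1.5 0 0 0 -1" --pt "0 0 -3 0 0 0 -1" --pt "0 0 -3 0 0 0 -1" --pt "0 0 -3 0 0 0 -1" --pt "0 0 -2 0 0 0 -1"

```text
clock: 25.05
position: [0.4834, 0.1028, 0.2838]
ee_rot: [0.001, 0.563, 0.826, 0.001]
contact_force: [-0.1, 0.5, 0.3]
width: 0.0855
gripper_force: 0.0
```

servo_tool --pt "3 0 0 0 0 0 -1" --pt "3 0 0 0 0 0 -1" --pt "3 0 0 0 0 0 -1" --pt "0 0 0 0 0 0 -1" --pt "0 0 0 0 0 0 -1"

```text
clock: 25.55
position: [0.4497, 0.1867, 0.2815]
ee_rot: [0.0, 0.562, 0.827, -0.0]
contact_force: [0.4, 0.3, 0.1]
width: 0.0855
gripper_force: 0.0
```

Run:
```python
from h import *
obs=[]
a=np.radians(111.6); k0=[*(C+.2103*np.array([np.cos(a),np.sin(a)])),.1742]
for n in ("scene","top"):
    im=optics.get_image(n); u,v=np.round(proj(n,k0)).astype(int); g=im.max(2)[v-12:v+13,u-12:u+13]
    m=(g<(55 if n=="scene" else 45)).astype(np.uint8); k,lab,st,c=cv2.connectedComponentsWithStats(m)
    i=1+np.argmax(st[1:,4]); obs.append((n,c[i]+[u-12,v-12])); print(n,u,v,st[i],c[i]+[u-12,v-12])
print(k0,tri(obs))
o=[(n,finder.tip_of("last_toe",n)[0]["at"]) for n in("scene","top")]; print(o,tri(o)); rep()
T=optics.get_image("top"); S=optics.get_image("scene")
cv2.imwrite("pics/c6.png",cv2.convertScaleAbs(np.hstack([cv2.resize(T[150:280,190:320],(400,400)),cv2.resize(S[130:260,240:370],(400,400))]),alpha=1.7)[:,:,::-1])
```

```text
scene 324 166 [10  9  9  9 69] [326. 167.]
top 205 242 [ 5  9 11  9 81] [203.03703704 243.12345679]
[np.float64(0.4825834065704123), np.float64(0.10303199498229926), 0.1742] (array([0.48027925, 0.10866663, 0.16813485]), [[-0.3, 0.0], [-0.3, -0.1]])
[('scene', [303.9, 161.2]), ('top', [229.1, 233.5])] (array([0.50281907, 0.03491969, 0.21071806]), [[1.1, -0.1], [1.1, 0.4]])
clk 25.75 r 0.2991 ang 111.54 z 0.2814 toolx 111.38 Frad 0.47 Ftan -0.16 Fz -0.21 w 0.0852 M [ 0.01 -0.01  0.01]
```

View pics/c6.png

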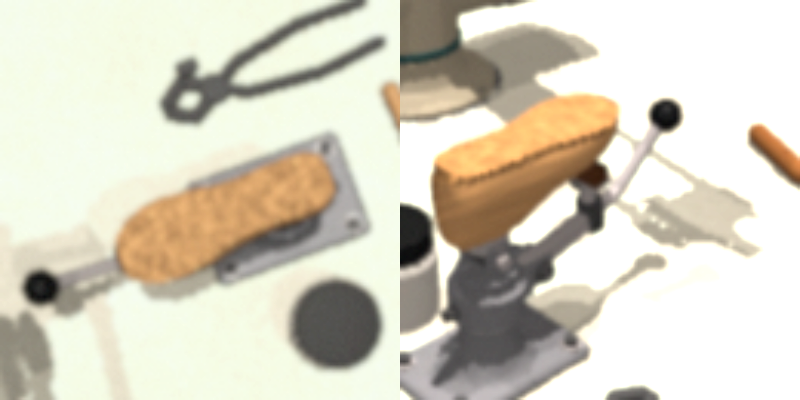

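The knob is free and the arm lies under the toe. Its imaged height (0.168) is a few mm below what the fingers implied, either from creep in the grip or from a sag. So I'll regrasp gently and push up with less than the seated breakaway force: if it's seated, the knob must not move.

servo_tool --pt "-2.8 0 0 0 0 0 -1" --pt "-2.8 0 0 0 0 0 -1" --pt "-2.7 0 0 0 0 0 -1" --pt "0 0 0 0 0 0 -1" --pt "0 0 3 0 0 0 -1" --squeeze 50

```text
clock: 26.35
position: [0.4834, 0.1087, 0.2546]
ee_rot: [0.003, 0.564, 0.826, 0.003]
contact_force: [-0.0, 0.0, -0.1]
width: 0.0854
gripper_force: 0.0
```

servo_tool --pt "0 0 3 0 0 0 -1" --pt "0 0 3 0 0 0 -1" --pt "0 0 2.5 0 0 0 -1" --pt "0 0 1.2 0 0 0 -1" --pt "0 0 0 0 0 0 -1"

```text
clock: 26.85
position: [0.479, 0.1093, 0.1531]
ee_rot: [-0.002, 0.563, 0.826, -0.001]
contact_force: [0.6, 0.2, 0.4]
width: 0.0855
gripper_force: 0.0
```

Run:
```python
from h import *
rep(); print(delta([.4803,.1087,.1525],111.5-90))
optics.get_image("wrist"); print(proj("wrist",[.4803,.1087,.168]),finder.tip_of("rest_knob","wrist"))
```

```text
clk 26.85 r 0.2174 ang 111.87 z 0.1531 toolx 111.43 Frad -0.04 Ftan -0.65 Fz 0.36 w 0.0855 M [ 0.   -0.    0.01]
(array([-0.1 ,  0.1 ,  0.06]), array([-0.2, -0.1, -0.1]))
[np.float64(275.5004521574968), np.float64(307.4156082094075)] [{'at': [278.0, 305.6], 'p': 0.9}]
```

servo_tool --pt "-0.1 0.1 0 0 0 0 0" --pt "0 0 0 0 0 0 0.2" --pt "0 0 0 0 0 0 0.3" --pt "0 0 0 0 0 0 0.5" --pt "0 0 0 0 0 0 1"

```text
clock: 27.45
position: [0.4814, 0.1087, 0.1552]
ee_rot: [0.0, 0.563, 0.826, 0.0]
contact_force: [-1.8, 0.6, 4.5]
width: 0.0295
gripper_force: 48.9
```

servo_tool --pt "0 0 0 0 0 0 1" --pt "0 0 0 0 0 0 1" --pt "0 0 0 0 0 0 1" --pt "0 0 0 0 0 0 1" --pt "0 0 0 0 0 0 1"

```text
clock: 27.95
position: [0.4814, 0.1087, 0.1551]
ee_rot: [0.0, 0.563, 0.826, 0.0]
contact_force: [-1.9, 0.5, 6.0]
width: 0.0295
gripper_force: 49.0
```

```bash
sed -i 's/+.0161-.085/+.0155-.085/' h.py; python3 -c "
from h import *
avg(3)"
```

```text
theta 0.252 Fphi 5.13 AVG r 0.2161 ang 111.34 z 0.1551 Frad 0.36 Ftan 1.65 Fz 5.98 clk 28.1
```

servo_tool --pt "0 0 -0.03 0 0 0 1" --pt "0 0 0 0 0 0 1" --pt "0 0 0 0 0 0 1" --pt "0 0 0 0 0 0 1" --pt "0 0 0 0 0 0 1"

```text
clock: 28.6
position: [0.4814, 0.1087, 0.1551]
ee_rot: [-0.0, 0.563, 0.826, 0.0]
contact_force: [-2.3, 0.1, 5.8]
width: 0.0294
gripper_force: 49.0
```

```bash
python3 -c "
from h import *
avg(3)"
```

```text
theta 0.252 Fphi 4.85 AVG r 0.216 ang 111.34 z 0.1551 Frad 0.27 Ftan 1.96 Fz 5.61 clk 28.75
```

servo_tool --pt "0 0 -0.04 0 0 0 1" --pt "0 0 -0.04 0 0 0 1" --pt "0 0 0 0 0 0 1" --pt "0 0 0 0 0 0 1" --pt "0 0 0 0 0 0 1"

```text
clock: 29.25
position: [0.4814, 0.1086, 0.1554]
ee_rot: [-0.0, 0.563, 0.826, -0.0]
contact_force: [-1.3, -0.5, 2.5]
width: 0.0296
gripper_force: 49.2
```

```bash
python3 -c "
from h import *
avg(3)"
```

```text
theta 0.254 Fphi 0.92 AVG r 0.2159 ang 111.35 z 0.1554 Frad -0.2 Ftan 1.26 Fz 0.93 clk 29.4
```

servo_tool --pt "0 0 -0.05 0 0 0 1" --pt "0 0 0 0 0 0 1" --pt "0 0 0 0 0 0 1" --pt "0 0 0 0 0 0 1" --pt "0 0 0 0 0 0 1"

```text
clock: 29.9
position: [0.4814, 0.1085, 0.1558]
ee_rot: [-0.0, 0.563, 0.826, -0.0]
contact_force: [1.3, -0.8, -3.2]
width: 0.0298
gripper_force: 49.6
```

```bash
python3 -c "
from h import *
avg(3)"
```

```text
theta 0.257 Fphi -3.34 AVG r 0.2158 ang 111.36 z 0.1558 Frad -2.36 Ftan 0.25 Fz -5.03 clk 30.05
```

servo_tool --pt "-0.04 0 -0.04 0 0 0 1" --pt "0 0 0 0 0 0 1" --pt "0 0 0 0 0 0 1" --pt "0 0 0 0 0 0 1" --pt "0 0 0 0 0 0 1"

```text
clock: 30.55
position: [0.4814, 0.1084, 0.1562]
ee_rot: [-0.0, 0.563, 0.826, -0.0]
contact_force: [1.0, -0.4, -8.7]
width: 0.0292
gripper_force: 49.9
```

```bash
python3 -c "
from h import *
avg(3)"
```

```text
theta 0.259 Fphi -7.43 AVG r 0.2157 ang 111.36 z 0.1562 Frad -1.16 Ftan -0.58 Fz -9.03 clk 30.7
```

servo_tool --pt "-0.02 0 -0.03 0 0 0 1" --pt "0 0 0 0 0 0 1" --pt "0 0 0 0 0 0 1" --pt "0 0 0 0 0 0 1" --pt "0 0 0 0 0 0 1"

```text
clock: 31.2
position: [0.4815, 0.1082, 0.1566]
ee_rot: [-0.0, 0.563, 0.826, -0.0]
contact_force: [1.2, 0.3, -12.8]
width: 0.0295
gripper_force: 50.2
```

```bash
python3 -c "
from h import *
avg(3)"
```

```text
theta 0.262 Fphi -10.52 AVG r 0.2155 ang 111.37 z 0.1566 Frad -0.34 Ftan -1.07 Fz -12.11 clk 31.35
```

It stayed stiff up to 10.5 N, well past the 8.2 N free-sliding level, so the pad is seated with at least about 6 N. I'll unload and let go again.

servo_tool --pt "0.03 0 0.04 0 0 0 1" --pt "0 0 0.04 0 0 0 1" --pt "0 0 0 0 0 0 1" --pt "0 0 0 0 0 0 1" --pt "0 0 0 0 0 0 0.6"

```text
clock: 31.85
position: [0.4815, 0.1083, 0.1563]
ee_rot: [0.0, 0.563, 0.826, -0.0]
contact_force: [-0.3, -1.0, -7.8]
width: 0.0292
gripper_force: 50.5
```

servo_tool --pt "0 0 0 0 0 0 0.3" --pt "0 0 0 0 0 0 0" --pt "0 0 0 0 0 0 -0.5" --pt "0 0 0 0 0 0 -1" --pt "0 0 0 0 0 0 -1"

```text
clock: 32.35
position: [0.4822, 0.1086, 0.1567]
ee_rot: [0.001, 0.563, 0.826, 0.001]
contact_force: [-1.4, -0.5, 0.6]
width: 0.0834
gripper_force: 0.0
```

servo_tool --pt "0 0 0 0 0 0 -1" --pt "0 0 -2 0 0 0 -1" --pt "0 0 -3 0 0 0 -1" --pt "0 0 -4 0 0 0 -1" --pt "0 0 -4 0 0 0 -1"

```text
clock: 32.85
position: [0.4812, 0.1084, 0.2872]
ee_rot: [-0.0, 0.563, 0.826, -0.0]
contact_force: [0.4, 0.2, -0.3]
width: 0.0854
gripper_force: 0.0
```

servo_tool --pt "3 0 0 0 0 0 -1" --pt "3 0 0 0 0 0 -1" --pt "3 0 0 0 0 0 -1" --pt "0 0 0 0 0 0 -1" --pt "0 0 0 0 0 0 -1"

```text
clock: 33.35
position: [0.4485, 0.1924, 0.2861]
ee_rot: [0.0, 0.563, 0.827, -0.0]
contact_force: [1.1, 0.3, -0.3]
width: 0.0857
gripper_force: 0.0
```

Run:
```python
from h import *
obs=[]
for n,(u,v) in {"scene":(326,167),"top":(203,243)}.items():
    im=optics.get_image(n); g=im.max(2)[v-12:v+13,u-12:u+13]
    m=(g<(55 if n=="scene" else 45)).astype(np.uint8); k,lab,st,c=cv2.connectedComponentsWithStats(m)
    i=1+np.argmax(st[1:,4]); obs.append((n,c[i]+[u-12,v-12])); print(n,c[i]+[u-12,v-12],st[i,4])
print(tri(obs)); rep()
```

```text
scene [326.13636364 166.92424242] 66
top [202.96341463 242.73170732] 82
(array([0.48122793, 0.10867443, 0.16884828]), [[-0.3, 0.0], [-0.3, -0.1]])
clk 33.45 r 0.305 ang 111.35 z 0.286 toolx 111.43 Frad 0.13 Ftan 0.32 Fz 0.22 w 0.0854 M [-0.04  0.    0.01]
```

The knob hasn't moved since the first release, and the robot is clear of everything. I'm handing in.

```bash
python3 -c "
from h import *
print(manip.sign_off())"
```

```text
the job is handed in; nothing more can be done
None
```

The toe rest is swung in under the toe to within about a degree and raised until its pad bears on the underside with an estimated 6–7 N. It held when the knob was let go, and the job was handed in at about 33 s with no verdict shown.

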